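Hang the ear defenders on the bar

ROBOT

A 7-joint arm with a two-finger parallel gripper is mounted at the origin on a cart in front of the work surface, level with it; the furniture and walls round the work are solid. World frame = base frame: x ahead of the robot, y to its left, z up, the work surface at z = 0. Lengths are in m, angles in rad, forces in N, time in s.
With the tool pointing down it reaches from about 0.4 to 0.75 m from the base axis. Payload 19.5 kg.
Tool frame: the origin (TCP) lies at the very end of the fingers, on their centre line; the grasp point (between the pads) lies 19 mm behind it (bot.grip_point_offset is the z of the grasp point in the tool frame, in m); z points along the fingers, y is the line along which they close (so a half turn about z gives the same grasp; the last joint's range is limited). The gripper opens to 85 mm and grips with 20 to 120 N. Pads are 22 mm wide; open, the fingers measure 114 mm over their backs; the gripper's body (76 mm by 85 mm) begins 54 mm behind the grasp point. The pads swing forward as they close: fully open they stand 13 mm farther back than shut.
Start: joints at [-1.242, 0.707, -0.028, 1.485, 0.022, 0.951, -0.075], TCP at [0.208, 0.536, 0.231] pointing down, gripper open.
Joint ranges: [-2.71, 2.71], [-0.32, 2.16], [-1.57, 1.52], [0, 2.45], [-1.46, 4.6], [0, 2.02], [-2.83, 2.83]. Speed limits (rad/s): [1.89, 1.89, 2.57, 2.57, 3.01, 3.01, 3.01].

INTERFACE

Orientations are given as a rotation vector (axis times angle).
In Python, from bench import readout, get_image, bot gives the robot as it stands.
- The arm moves only by the tool play_rows, never from a script. Its argument "rows" is a list of rows, each a list of 7 numbers: the turn, a rotation vector about the tool's x, y, z in degrees, then the shift along the tool's x, y, z in m, then the opening, from -1 (shut) to 1 (fully open). In form: [[wx, wy, wz, x, y, z, claw], ...]. A call has 1 to 12 rows; each row shifts and turns the commanded pose from where the row before left it, along the tool's axes as they then stand; what a row does not reach is not made up. A row lasts 1/8 s, in which the tool goes at most 62.5 mm and 10.7 degrees, less where a joint would pass 70% of its speed; a pose out of reach is approached as far as the arm can. A call with a gripper value outside its range is refused whole. The fingers move at their own pace and stop on an object; the grip force is fixed at half the most. Time passes only in rows, so rows that do not move let the fingers close. It gives the time, the measured TCP pose, the force, the opening and the grip force at its end, in the units of the state.
- readout.read_state(): the state, without advancing time (a new reading comes with each control period).
- get_image(name): name is "scene" or "top" or "wrist"; returns a dict with "color" (480x640x3 uint8, blue, green, red), "fov_y" (degrees; the focal length in pixels is half the picture's height over the tangent of half this angle, whatever the lens; pixels are square), "cx", "cy" (the principal point, pixels), "k1" (the pictures are not rectified: a ray, as slopes to the right and down, at radius r is drawn at 1 + k1 r^2 times it, then the intrinsics apply), "world_from_camera" (4x4, takes a point from camera to world coordinates). Camera axes: x right, y down, z forward; pixel columns grow to the right and rows downward; lengths in m; the calibration is good to about 2 mm. A picture is of the moment at which its call begins. There is no depth.
- bot.job_done(): hands the job in; it is judged then, once.
The state is a dict: "time_s": time; "joints": joint angles; "joint_vel": joint speeds; "joint_efforts": joint torques, N m; "tool_pos": TCP position; "ee_rot": TCP orientation; "force": force on the tool from outside, world axes, zero at the start; "moment": the same for the moment, N m; "grip_width": opening from 0.0 (shut) to 1.0 (fully open); "gripper_force": force on a finger pad.
Only numpy, scipy, OpenCV 4.12 (cv2) and the standard library are available. Lean on these libraries where they do the work, as an engineer would, in place of code of your own. Each camera call takes 0.05 s, during which the arm holds its last target. There are 200 camera calls.

TASK

Hang the ear defenders back on the stand: lay their headband squarely across the horizontal bar so that they hang freely near its middle with one cup on each side. Take the pair with the thick cups, and leave the slim headset with the microphone arm standing where it is. Set them on the bar gently, do not drop them.

Things in the scene. Friction and masses are not known exactly. Their poses are not given: they have to be found in the camera images.
- ear_defenders: Black ear defenders, rigid, 0.2 kg, standing on two thick cups, headband arched on top: 156 (x) x 56 (y) x 141 mm high. Origin: on the bench midway between the cups, z up; arch in the x-z plane, band width along y, both halves alike. Cups: 40 to 78 mm either side of the middle, z 0 to 66 mm; the 80 mm gap between them is open below. Take them by the band's crown sleeve (see band_mid).
- band_mid (a point): Middle of the underside of the ear defenders' crown sleeve, 125 mm above the cups' lower edges; axes as theirs. The sleeve is straight rubber: 48 mm long (x), 32 mm wide (y), 16 mm thick (top 141 mm up). Grip it from above across the 32 mm, fingertips not below its underside, or they strike the bar.
- bar_mid (a point): Top of the hanging stand's horizontal steel bar at its middle, 155 mm above the bench; y along the bar, z up. Bar 14 mm thick, 200 mm long, held 85 mm either side of the middle by 12 mm uprights with 20 mm collars that rise 4 mm above it. Two feet 130 mm long across the bar, 12 mm high; a tie rod low down. Fixed to the bench.
- headset: Slim black headset, NOT to be taken: thin cups (17 mm with pad), narrow 14 mm band, thin microphone arm that reaches 73 mm along own +y from beside the +x cup. 126 mm wide (x), 134 mm high, standing on its cups. Origin: on the bench midway between its cups, z up.

How it is judged:
By the outcome, as a careful person would: the job done as asked, in the order asked, and still so for the second after the job is handed in, with the robot touching nothing.
It also fails if it takes over 38 s, if anything falls off the work surface, if the arm or the gripper's body presses on something with over 40 N, if the wrist force passes 120 N, or if a joint passes its speed limit or range.

## Working session

There is one attempt and no reset: what is moved stays moved. The work goes in short steps, Python scripts to look and compute and a tool call to move; the robot and the scene stay as the last step left them, time stands still between calls to the robot, and variables do not carry over. Pictures are saved under pics/ and viewed, at most 10 in all, crops included, and the job is handed in when it is done.

Besides the shell and the picture viewer there is one more tool, called as name(argument=value, ...) on one line, values as JSON. play_rows: Moves the arm, as the interface text tells. Its arguments: {"type":"object","properties":{"rows":{"type":"array"}},"required":["rows"]}

```bash
mkdir -p pics; cat > h.py <<'E'
import numpy as np, cv2
from bench import readout, get_image, bot
from scipy.spatial.transform import Rotation as R
def cam(d):
    f=240/np.tan(np.radians(d["fov_y"])/2); return f,d["cx"],d["cy"],d["k1"],np.array(d["world_from_camera"])
def proj(d,p):
    f,cx,cy,k,T=cam(d); q=np.linalg.inv(T)@np.append(p,1); s=q[:2]/q[2]; s=s*(1+k*(s@s)); return np.array([cx+f*s[0],cy+f*s[1]])
def onz(d,u,v,z):
    f,cx,cy,k,T=cam(d); t=np.array([(u-cx)/f,(v-cy)/f]); s=t.copy()
    for _ in range(30): s=t/(1+k*(s@s))
    r=T[:3,:3]@np.append(s,1); o=T[:3,3]; return o+r*(z-o[2])/r[2]
E
python3 - <<'E'
from h import *
import pickle
D={n:get_image(n) for n in("scene","top")}
pickle.dump(D,open("d0.pkl","wb"))
for n in D: cv2.imwrite(f"pics/{n}0.png",D[n]["color"]); print(n,cam(D[n]))
s=readout.read_state(); print(s["time_s"],s["tool_pos"],s["ee_rot"],R.from_rotvec(s["ee_rot"]).as_matrix().round(3),bot.grip_point_offset)
E
```

```text
scene (np.float64(606.0831038273426), 321.26550819193017, 245.85083351019705, -0.048816591877761446, array([[-0.43573468, -0.45869898,  0.77442271, -0.5306282 ],
       [-0.89990539,  0.20530824, -0.38473214,  0.57183086],
       [ 0.01748088, -0.86454831, -0.5022456 ,  0.76426746],
       [ 0.        ,  0.        ,  0.        ,  1.        ]]))
top (np.float64(530.4398017520583), 326.0222496014671, 237.28432800205863, -0.08247862783257273, array([[ 0.10103184, -0.97508608,  0.19748341,  0.25299308],
       [-0.99487678, -0.09973338,  0.01653606,  0.06103592],
       [ 0.00357161, -0.19814233, -0.98016675,  1.26568795],
       [ 0.        ,  0.        ,  0.        ,  1.        ]]))
0.1 [0.20829188 0.53570125 0.23088504] [-5.79123039e-01 -3.08761058e+00  1.51148777e-03] [[-0.932  0.362 -0.   ]
 [ 0.362  0.932 -0.001]
 [-0.    -0.001 -1.   ]] -0.0187
```

View pics/scene0.png

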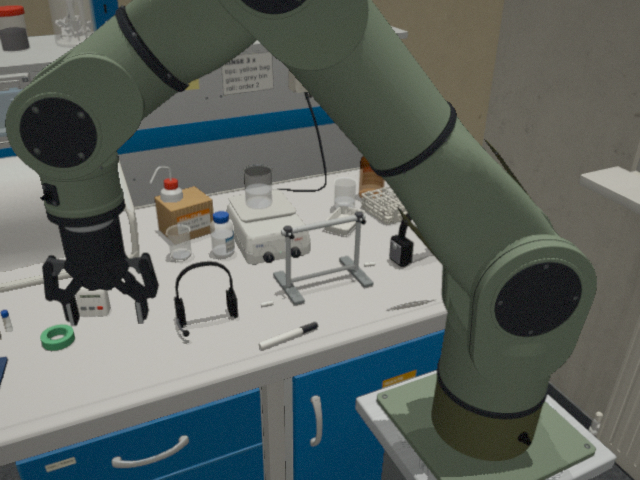

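View pics/top0.png

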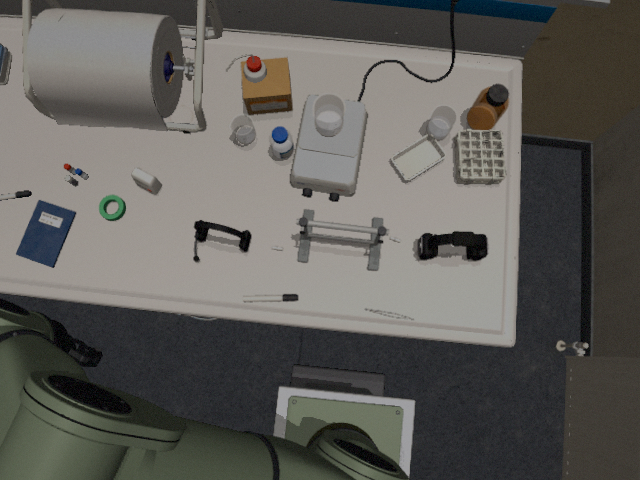

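The top view shows the ear defenders at about (453,245), the stand's bar from (305,227) to (385,231), and the slim headset at (222,237). I'll enlarge the first two.

```bash
python3 - <<'E'
from h import *
import pickle
D=pickle.load(open("d0.pkl","rb")); I=D["top"]["color"]
a=cv2.resize(I[215:275,400:500],None,fx=8,fy=8,interpolation=cv2.INTER_CUBIC)
cv2.imwrite("pics/c1.png",cv2.convertScaleAbs(a,alpha=2,beta=10))
cv2.imwrite("pics/c2.png",cv2.resize(I[200:275,290:395],None,fx=7,fy=7,interpolation=cv2.INTER_CUBIC))
E
```

```text
(no output)
```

View pics/c1.png

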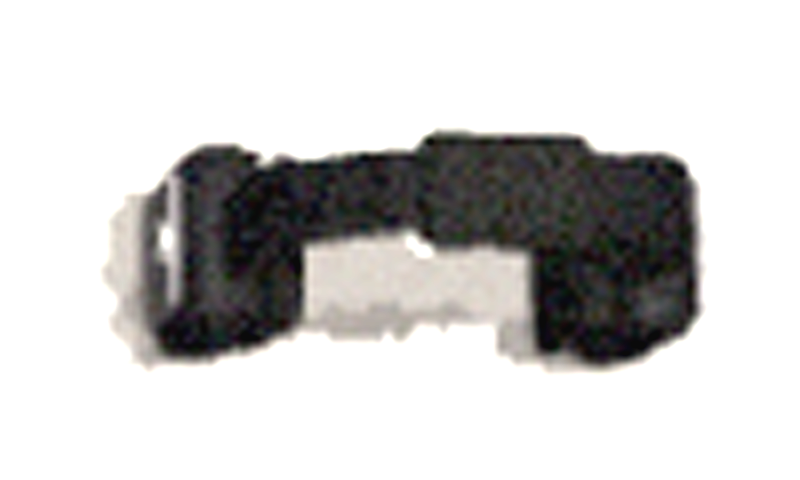

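View pics/c2.png

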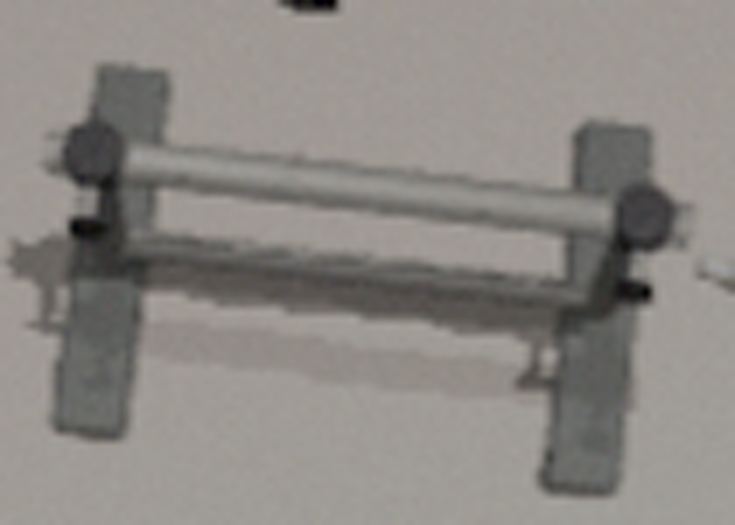

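The crop shows the sleeve's corners at about (423,133), (587,137), (418,240) and (580,250). The cups' outer front corners are near (155,350) and (690,350). In the stand crop the collars are at (93,152) and (643,216).

```bash
python3 - <<'E'
from h import *
import pickle
D=pickle.load(open("d0.pkl","rb"));d=D["top"]
A=lambda x,y:(400+(x+.5)/8-.5,215+(y+.5)/8-.5)
B=lambda x,y:(290+(x+.5)/7-.5,200+(y+.5)/7-.5)
for p in[(423,133),(587,137),(418,240),(580,250),(503,190)]: print("sl",onz(d,*A(*p),.141)[:2].round(4))
l=onz(d,*B(93,152),.159);r=onz(d,*B(643,216),.159);v=l-r
print("bar",(l+r)/2,np.linalg.norm(v),"bar angle from +y",np.degrees(np.arctan2(-v[0],v[1])))
for p in [(97,65),(168,68),(125,437),(55,430),(575,122),(652,128),(617,493),(541,488)]: print("foot",onz(d,*B(*p),.012)[:2].round(4))
# outline fit of defenders: silhouette convex pieces from boxes
m=(d["color"].max(2)[215:275,400:500]<45)
ys,xs=np.nonzero(m);print(xs.min()+400,xs.max()+400,ys.min()+215,ys.max()+215,m.sum())
from scipy.optimize import minimize
def mask(p):
    x,y,t=p;S=4;M=np.zeros((60*S,100*S),np.uint8);c,s=np.cos(t),np.sin(t)
    for bx in[(-.078,-.040,-.028,.028,0,.066),(.04,.078,-.028,.028,0,.066),(-.024,.024,-.016,.016,.125,.141)]:
        P=[proj(d,[x+c*a-s*b,y+s*a+c*b,z]) for a in bx[:2] for b in bx[2:4] for z in bx[4:]]
        P=(np.array(P)-[399.5,214.5])*S
        cv2.fillConvexPoly(M,cv2.convexHull(P.astype(np.float32)).astype(np.int32),255)
    return cv2.resize(M,(100,60),interpolation=cv2.INTER_AREA)/255
def cost(p):
    M=mask(p); return (M*(~m)).sum()+0.5*((1-M)*m).sum()
c0=onz(d,*A(503,190),.141)
best=None
for t in np.radians([-96,-92,-88,-84]):
    q=minimize(cost,[c0[0],c0[1],t],method="Nelder-Mead",options=dict(initial_simplex=[[c0[0],c0[1],t],[c0[0]+.006,c0[1],t],[c0[0],c0[1]+.006,t],[c0[0],c0[1],t+.08]]))
    print(q.x,np.degrees(q.x[2]),q.fun)
    if best is None or q.fun<best.fun:best=q
a=d["color"][215:275,400:500].copy();a=cv2.convertScaleAbs(a,alpha=2);a[...,2]=np.maximum(a[...,2],(mask(best.x)*200).astype(np.uint8))
cv2.imwrite("pics/c3.png",cv2.resize(a,None,fx=8,fy=8))
E
```

```text
sl [ 0.5211 -0.1928]
sl [ 0.5247 -0.2379]
sl [ 0.4913 -0.1931]
sl [ 0.4931 -0.2375]
sl [ 0.5075 -0.2156]
bar [0.50429241 0.04801353 0.159     ] 0.1691885605970357 bar angle from +y -0.9530510367093081
foot [0.5703 0.1441]
foot [0.5718 0.1194]
foot [0.4411 0.1203]
foot [0.4411 0.1443]
foot [ 0.567  -0.0233]
foot [ 0.5676 -0.0501]
foot [ 0.4389 -0.0485]
foot [ 0.438  -0.0226]
418 486 232 260 1236
[ 0.50832707 -0.21894111 -1.43486767] -82.21186143735845 422.88039215686274
[ 0.50896993 -0.2189003  -1.43429221] -82.17889010681407 420.87254901960785
[ 0.50784897 -0.21869011 -1.44339973] -82.70071255994847 422.30784313725496
[ 0.50887476 -0.21678016 -1.42079505] -81.40555986043134 425.8607843137254
```

View pics/c3.png

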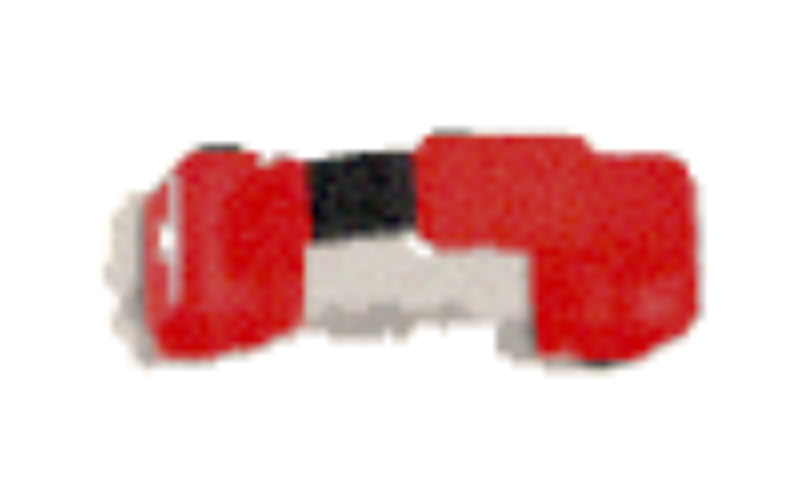

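The bar fit holds up: the collars measure 169 mm apart against 170, and the feet give the same middle, (0.504, 0.048), at −1° to +y. The defenders are near (0.508, −0.217), but their yaw is uncertain at −82 to −87°. I'll refine it from the wrist camera while hovering.

play_rows(rows=[[0, 0, 0, -0.036, -0.025, -0.006, 1], [0, 0, 0, -0.036, -0.025, -0.006, 1], [0, 0, 0, -0.036, -0.025, -0.006, 1], [0, 0, 0, -0.036, -0.025, -0.006, 1], [0, 0, 0, -0.036, -0.025, -0.006, 1], [0, 0, 0, -0.036, -0.025, -0.006, 1], [0, 0, 0, -0.036, -0.025, -0.006, 1], [0, 0, 0, -0.036, -0.025, -0.006, 1], [0, 0, 0, -0.036, -0.025, -0.006, 1], [0, 0, 0, -0.036, -0.025, -0.006, 1], [0, 0, 0, -0.036, -0.025, -0.006, 1], [0, 0, 0, -0.036, -0.025, -0.006, 1]])

```text
time_s: 1.6
tool_pos: [0.5028, 0.0984, 0.3034]
ee_rot: [-0.579, -3.087, 0.0]
force: [-0.3, -0.2, 0.4]
grip_width: 1.0
gripper_force: 0.0
```

play_rows(rows=[[0, 0, 9.5, 0, 0, 0, 1], [0, 0, 9.5, 0, 0, 0, 1], [0, 0, 9.5, 0, 0, 0, 1], [0, 0, 9.5, 0, 0, 0, 1], [0, 0, 9.5, 0, 0, 0, 1], [0, 0, 9.5, 0, 0, 0, 1], [0, 0, 8, 0, 0, 0, 1], [0, 0, 0, 0, 0, 0, 1]])

```text
time_s: 2.6
tool_pos: [0.5021, 0.0999, 0.3031]
ee_rot: [-2.146, -2.294, 0.001]
force: [0.0, 0.7, -0.4]
grip_width: 0.999
gripper_force: 0.0
```

play_rows(rows=[[0, 0, 0, -0.04, -0.002, 0, 1], [0, 0, 0, -0.04, -0.002, 0, 1], [0, 0, 0, -0.04, -0.002, 0, 1], [0, 0, 0, -0.04, -0.002, 0, 1], [0, 0, 0, -0.04, -0.002, 0, 1], [0, 0, 0, -0.04, -0.002, 0, 1], [0, 0, 0, -0.04, -0.002, 0, 1], [0, 0, 0, -0.037, -0.001, 0, 1], [0, 0, 0, 0, 0, 0, 1]])

```text
time_s: 3.72
tool_pos: [0.5074, -0.2202, 0.303]
ee_rot: [2.147, 2.293, -0.002]
force: [0.5, 0.8, -0.3]
grip_width: 1.0
gripper_force: 0.0
```

```bash
python3 - <<'E'
from h import *
import pickle
D={n:get_image(n) for n in("wrist","top")};pickle.dump(D,open("d1.pkl","wb"))
d=D["wrist"];s=readout.read_state();print(s["tool_pos"],s["ee_rot"],cam(d))
cv2.imwrite("pics/w1.png",cv2.convertScaleAbs(d["color"],alpha=1.8))
print([proj(d,[.508,-.217,.141]),proj(d,[.508,-.193,.141]),proj(d,[.508,-.241,.141])])
E
```

```text
[ 0.50797452 -0.21730609  0.30309691] [-2.14450246e+00 -2.29495203e+00 -2.09588920e-04] (np.float64(420.4973194412178), 322.52911503490253, 248.38866973158287, -0.034624024721279116, array([[ 0.99789968,  0.06189666,  0.01910597,  0.50250271],
       [ 0.06475851, -0.94591774, -0.31787728, -0.13970595],
       [-0.00160287,  0.31844691, -0.94793934,  0.44541181],
       [ 0.        ,  0.        ,  0.        ,  1.        ]]))
[array([323.82862206, 216.86826204]), array([325.99704248, 184.88915601]), array([321.76118869, 247.36268818])]
```

View pics/w1.png

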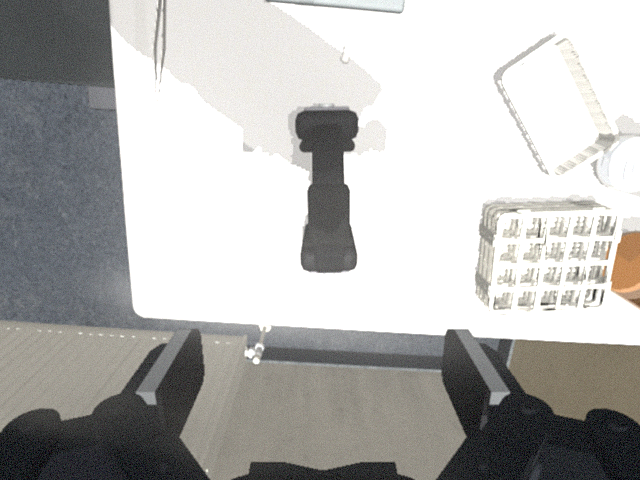

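The wrist view shows the sleeve at x 308–349, y 185–235, with its cups at (327,125) and (328,248). I'll take mid-lines row by row.

```bash
python3 - <<'E'
from h import *
import pickle
d=pickle.load(open("d1.pkl","rb"))["wrist"]
g=cv2.convertScaleAbs(d["color"],alpha=1.8)
m=(g.max(2)<75)
for v in range(108,276,6):
    x=np.nonzero(m[v,285:370])[0]+285
    if len(x):print(v,x.min(),x.max(),(x.min()+x.max())/2,end=" | ")
c=cv2.resize(g[95:285,255:400],None,fx=4,fy=3.1,interpolation=cv2.INTER_CUBIC)
c=cv2.resize(cv2.convertScaleAbs(d["color"][95:285,255:400],alpha=4),None,fx=3.1,fy=3.1,interpolation=cv2.INTER_CUBIC)
cv2.imwrite("pics/w1c.png",c)
E
```

```text
114 299 354 326.5 | 120 296 356 326.0 | 126 297 356 326.5 | 132 297 353 325.0 | 138 302 350 326.0 | 144 303 353 328.0 | 150 303 345 324.0 | 156 314 342 328.0 | 162 317 339 328.0 | 168 314 331 322.5 | 174 317 342 329.5 | 180 313 313 313.0 | 186 320 321 320.5 | 192 309 348 328.5 | 198 315 315 315.0 |
```

View pics/w1c.png

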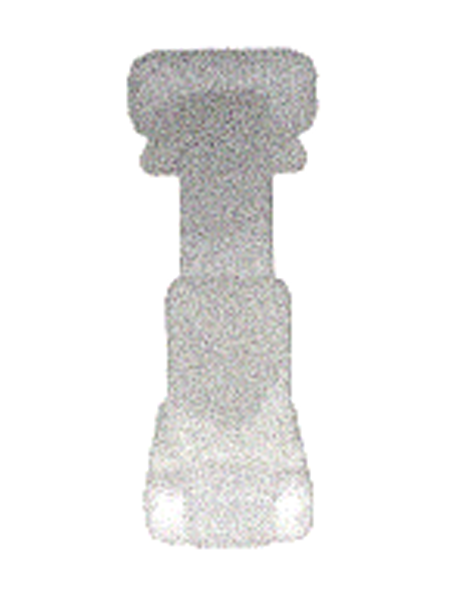

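```bash
python3 - <<'E'
from h import *
import pickle
d=pickle.load(open("d1.pkl","rb"))["wrist"]
F=lambda x,y:(255+x/3.1-.3,95+y/3.1-.3)
P=[(n,onz(d,*F(*q),z)) for n,q,z in [("s1",(228,290),.141),("s2",(229.5,400),.141),("far",(228,277),.141),("near",(229,417),.141),("cupU",(222.5,92),.055),("cupU2",(223,155),.06),("cupL",(228,500),.06),("L.left",(167,345),.141),("R",(291,345),.141)]]
for n,p in P: print(n,p.round(4))
D=dict(P)
for a,b in[("s1","s2"),("cupU","cupL"),("cupU2","cupL")]:
    v=D[b]-D[a];print(a,np.degrees(np.arctan2(v[1],v[0])))
E
```

```text
s1 [ 0.5098 -0.1954  0.141 ]
s2 [ 0.512 -0.222  0.141]
far [ 0.5096 -0.1923  0.141 ]
near [ 0.5122 -0.2263  0.141 ]
cupU [ 0.5063 -0.1537  0.055 ]
cupU2 [ 0.5076 -0.1711  0.06  ]
cupL [ 0.5163 -0.2764  0.06  ]
L.left [ 0.4962 -0.2095  0.141 ]
R [ 0.5257 -0.2075  0.141 ]
s1 -85.26872549347281
cupU -85.33403073294247
cupU2 -85.26231061238819
```

Yaw is −85.3° from both the sleeve and the cups, and the sleeve centre is at about (0.5105, −0.2165). The 30 mm measured width matches the known 32 mm. Now I'll descend to TCP z 0.126 and grip.

play_rows(rows=[[0, 0, -0.8, 0.001, 0.0025, 0.02, 1], [0, 0, 0, 0, 0, 0.03, 1], [0, 0, 0, 0, 0, 0.03, 1], [0, 0, 0, 0, 0, 0.03, 1], [0, 0, 0, 0, 0, 0.03, 1], [0, 0, 0, 0, 0, 0.02, 1], [0, 0, 0, 0, 0, 0.012, 1], [0, 0, 0, 0, 0, 0.005, 1], [0, 0, 0, 0, 0, 0, 1], [0, 0, 0, 0, 0, 0, 1]])

```text
time_s: 5.08
tool_pos: [0.5107, -0.2165, 0.1269]
ee_rot: [2.131, 2.308, 0.0]
force: [-0.3, 0.4, 0.2]
grip_width: 0.994
gripper_force: 0.0
```

play_rows(rows=[[0, 0, 0, 0, 0, 0, 0.2], [0, 0, 0, 0, 0, 0, 0.0], [0, 0, 0, 0, 0, 0, -0.2], [0, 0, 0, 0, 0, 0, -0.5], [0, 0, 0, 0, 0, 0, -1], [0, 0, 0, 0, 0, 0, -1], [0, 0, 0, 0, 0, 0, -1], [0, 0, 0, 0, 0, 0, -1], [0, 0, 0, 0, 0, 0, -1], [0, 0, 0, 0, 0, 0, -1]])

```text
time_s: 6.32
tool_pos: [0.5108, -0.2164, 0.1267]
ee_rot: [2.131, 2.308, 0.0]
force: [0.4, 0.6, 5.2]
grip_width: 0.362
gripper_force: 60.0
```

Gripped at 30.8 mm with 60 N. Lifting 0.2 m.

play_rows(rows=[[0, 0, 0, 0, 0, -0.005, -1], [0, 0, 0, 0, 0, -0.015, -1], [0, 0, 0, 0, 0, -0.025, -1], [0, 0, 0, 0, 0, -0.03, -1], [0, 0, 0, 0, 0, -0.03, -1], [0, 0, 0, 0, 0, -0.03, -1], [0, 0, 0, 0, 0, -0.03, -1], [0, 0, 0, 0, 0, -0.025, -1], [0, 0, 0, 0, 0, -0.01, -1], [0, 0, 0, 0, 0, 0, -1]])

```text
time_s: 7.58
tool_pos: [0.5104, -0.2163, 0.3266]
ee_rot: [2.131, 2.308, 0.0]
force: [-0.5, -0.0, -3.3]
grip_width: 0.357
gripper_force: 59.9
```

play_rows(rows=[[0, 0, -5, 0, 0, 0, -1], [0, 0, -9, 0, 0, 0, -1], [0, 0, -9, 0, 0, 0, -1], [0, 0, -9, 0, 0, 0, -1], [0, 0, -9, 0, 0, 0, -1], [0, 0, -9, 0, 0, 0, -1], [0, 0, -9, 0, 0, 0, -1], [0, 0, -9, 0, 0, 0, -1], [0, 0, -9, 0, 0, 0, -1], [0, 0, -5, 0, 0, 0, -1], [0, 0, -2.5, 0, 0, 0, -1], [0, 0, 0, 0, 0, 0, -1]])

```text
time_s: 9.07
tool_pos: [0.5103, -0.2164, 0.3259]
ee_rot: [-0.027, -3.141, -0.0]
force: [-0.3, -0.2, -2.5]
grip_width: 0.361
gripper_force: 59.9
```

```bash
python3 - <<'E'
from h import *
s=readout.read_state();M=R.from_rotvec(s["ee_rot"]).as_matrix();p=np.array(s["tool_pos"]);print(p,M.round(3),s["force"],s["moment"],s["grip_width"],s["joints"])
D=np.array([.5043,.048,p[2]])-p;print(M.T@D)
print("yaw err deg (world)",89.05-np.degrees(np.arctan2(M[1,1],M[0,1])))
d=get_image("wrist");cv2.imwrite("pics/w2.png",cv2.convertScaleAbs(d["color"],alpha=2.5))
E
```

```text
[ 0.51034044 -0.21636601  0.32587392] [[-1.     0.017 -0.001]
 [ 0.017  1.     0.   ]
 [ 0.001  0.    -1.   ]] [-0.25990626 -0.20340257 -2.49539435] [-0.03134681  0.0386369  -0.01399689] 0.3605561048993252 [ 0.4387425   0.58509704 -0.18531208  1.38525174  0.11012484  1.18206509
  1.79522775]
[1.06190461e-02 2.64221700e-01 7.48406029e-05]
yaw err deg (world) 0.04257465725305565
```

View pics/w2.png

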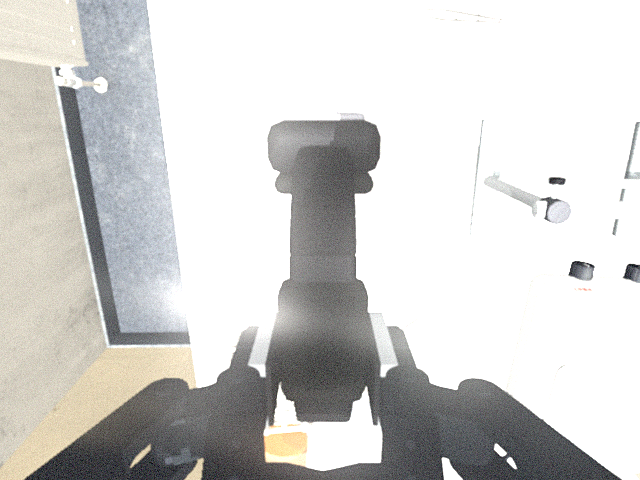

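The defenders are held upright and square: the far cup is centred at (324,150) and the sleeve sits between the pads. Moving over the bar.

play_rows(rows=[[0, 0, 0, 0.001, 0.012, 0, -1], [0, 0, 0, 0.001, 0.028, 0, -1], [0, 0, 0, 0.001, 0.03, 0, -1], [0, 0, 0, 0.001, 0.03, 0, -1], [0, 0, 0, 0.001, 0.03, 0, -1], [0, 0, 0, 0.001, 0.03, 0, -1], [0, 0, 0, 0.001, 0.03, 0, -1], [0, 0, 0, 0.001, 0.03, 0, -1], [0, 0, 0, 0.001, 0.025, 0, -1], [0, 0, 0, 0.001, 0.014, 0, -1], [0, 0, 0, 0.0006, 0.005, 0, -1], [0, 0, 0, 0, 0, 0, -1]])

```text
time_s: 10.62
tool_pos: [0.5042, 0.0474, 0.3263]
ee_rot: [-0.027, -3.141, 0.001]
force: [0.3, 0.3, -2.5]
grip_width: 0.356
gripper_force: 60.0
```

```bash
python3 - <<'E'
from h import *
s=readout.read_state();print(s["tool_pos"],s["ee_rot"],s["force"])
a=get_image("top");b=get_image("wrist")
A=cv2.resize(cv2.convertScaleAbs(a["color"][150:310,240:440],alpha=2),(700,560))[:, :400*1]
A=cv2.resize(cv2.convertScaleAbs(a["color"][150:300,290:400],alpha=2.2),(396,540))
B=cv2.resize(cv2.convertScaleAbs(b["color"][60:440,180:460],alpha=2),(398,540))
cv2.imwrite("pics/p1.png",np.hstack([A,B]))
E
```

```text
[0.5042085  0.04737174 0.32629446] [-2.67557560e-02 -3.14143906e+00  5.52453145e-04] [ 0.33152152  0.31987267 -2.46468667]
```

View pics/p1.png

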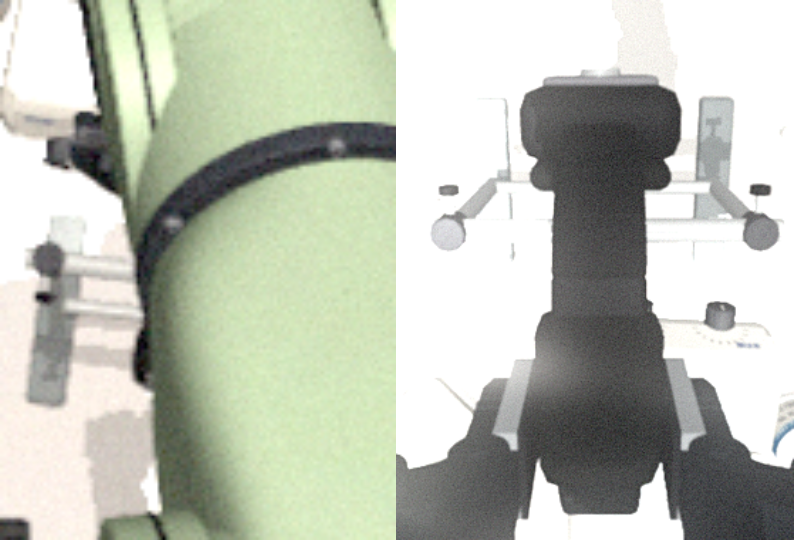

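The right half shows the collars at (449,233) and (762,232), with the band midway between them at x≈600 and the bar level across it. A quick cross-check of the bar from this view:

```bash
python3 - <<'E'
from h import *
d=get_image("wrist")
q=[onz(d,180+(x-396)*280/398,60+y*380/540,.159) for x,y in((449,233),(762,232))]
print(q,np.linalg.norm(q[0]-q[1]),(q[0]+q[1])/2)
E
```

```text
[array([ 0.50530642, -0.03483399,  0.159     ]), array([0.50777352, 0.13327338, 0.159     ])] 0.16812547896269509 [0.50653997 0.04921969 0.159     ]
```

play_rows(rows=[[0, 0, 0, -0.001, 0.001, 0.008, -1], [0, 0, 0, 0, 0, 0.018, -1], [0, 0, 0, 0, 0, 0.022, -1], [0, 0, 0, 0, 0, 0.022, -1], [0, 0, 0, 0, 0, 0.022, -1], [0, 0, 0, 0, 0, 0.022, -1], [0, 0, 0, 0, 0, 0.02, -1], [0, 0, 0, 0, 0, 0.015, -1], [0, 0, 0, 0, 0, 0.01, -1], [0, 0, 0, 0, 0, 0.004, -1], [0, 0, 0, 0, 0, 0.001, -1], [0, 0, 0, 0, 0, 0, -1]])

```text
time_s: 12.28
tool_pos: [0.5054, 0.0487, 0.1626]
ee_rot: [0.026, 3.141, -0.0]
force: [0.3, 0.1, -1.8]
grip_width: 0.354
gripper_force: 60.0
```

play_rows(rows=[[0, 0, 0, 0, 0, 0.001, -1], [0, 0, 0, 0, 0, 0.001, -1], [0, 0, 0, 0, 0, 0, -1]])

```text
time_s: 12.65
tool_pos: [0.5052, 0.0487, 0.1603]
ee_rot: [-0.026, -3.141, 0.0]
force: [-0.8, -0.8, -2.5]
grip_width: 0.356
gripper_force: 60.0
```

play_rows(rows=[[0, 0, 0, 0, 0, 0.001, -1], [0, 0, 0, 0, 0, 0.001, -1], [0, 0, 0, 0, 0, 0, -1], [0, 0, 0, 0, 0, 0, -1]])

```text
time_s: 13.15
tool_pos: [0.5053, 0.0487, 0.1583]
ee_rot: [-0.026, -3.141, 0.0]
force: [1.2, -0.3, -2.5]
grip_width: 0.357
gripper_force: 60.0
```

play_rows(rows=[[0, 0, 0, 0, 0, 0.001, -1], [0, 0, 0, 0, 0, 0, -1], [0, 0, 0, 0, 0, 0, -1]])

```text
time_s: 13.52
tool_pos: [0.5053, 0.0487, 0.1573]
ee_rot: [-0.026, -3.141, 0.0]
force: [-0.1, -0.0, -2.6]
grip_width: 0.354
gripper_force: 60.0
```

play_rows(rows=[[0, 0, 0, 0, 0, 0.001, -1], [0, 0, 0, 0, 0, 0, -1], [0, 0, 0, 0, 0, 0, -1]])

```text
time_s: 13.9
tool_pos: [0.5053, 0.0487, 0.1565]
ee_rot: [0.026, 3.141, -0.0]
force: [-0.8, 0.4, 3.8]
grip_width: 0.358
gripper_force: 60.7
```

Contact at z 0.1565: the force swung from −2.5 to +3.8 N, so the bar carries the weight. Releasing gradually.

play_rows(rows=[[0, 0, 0, 0, 0, 0, -0.25], [0, 0, 0, 0, 0, 0, -0.15], [0, 0, 0, 0, 0, 0, 0], [0, 0, 0, 0, 0, 0, 0.2], [0, 0, 0, 0, 0, 0, 0.3], [0, 0, 0, 0, 0, 0, 0.3], [0, 0, 0, 0, 0, 0, 0.3]])

```text
time_s: 14.78
tool_pos: [0.5052, 0.0487, 0.1563]
ee_rot: [-0.026, -3.141, 0.0]
force: [-0.2, 0.2, 0.2]
grip_width: 0.651
gripper_force: 0.0
```

play_rows(rows=[[0, 0, 0, 0, 0, -0.003, 0.3], [0, 0, 0, 0, 0, -0.006, 0.3], [0, 0, 0, 0, 0, -0.01, 0.3], [0, 0, 0, 0, 0, -0.02, 0.3], [0, 0, 0, 0, 0, -0.03, 0.3], [0, 0, 0, 0, 0, -0.03, 0.3], [0, 0, 0, 0, 0, -0.03, 0.3], [0, 0, 0, 0, 0, -0.02, 0.3], [0, 0, 0, 0, 0, -0.01, 0.3], [0, 0, 0, 0, 0, 0, 0.3]])

```text
time_s: 16.02
tool_pos: [0.5053, 0.0487, 0.3156]
ee_rot: [0.026, 3.141, -0.0]
force: [-0.5, -0.2, 0.2]
grip_width: 0.651
gripper_force: 0.0
```

```bash
python3 - <<'E'
from h import *
s=readout.read_state();print(s["time_s"],s["tool_pos"],s["force"],s["grip_width"])
a=get_image("scene");b=get_image("wrist")
A=cv2.resize(cv2.convertScaleAbs(a["color"][180:340,220:420],alpha=1.6),(400,320))
B=cv2.resize(cv2.convertScaleAbs(b["color"][:,160:480],alpha=2),(360,540))
A=cv2.copyMakeBorder(A,0,220,0,0,cv2.BORDER_CONSTANT)
cv2.imwrite("pics/p2.png",np.hstack([A,B]))
E
```

```text
16.025 [0.50527572 0.04873056 0.31558853] [-0.48975672 -0.1651317   0.16064838] 0.6514359883372783
```

View pics/p2.png

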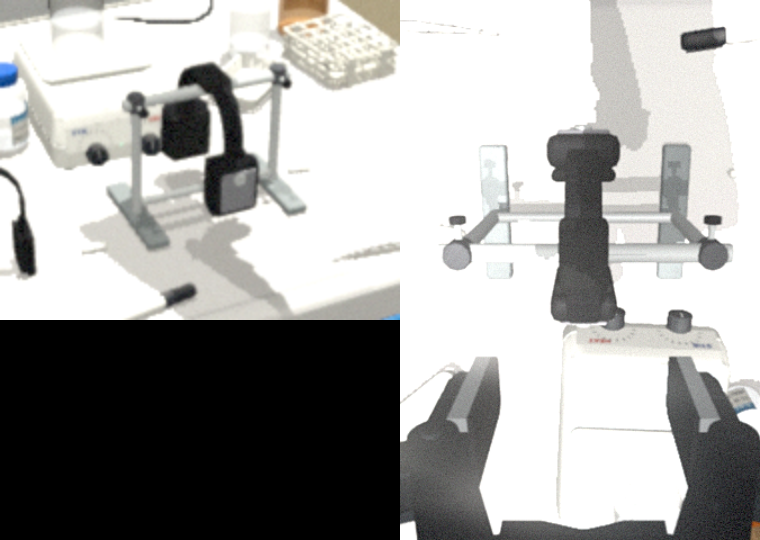

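The defenders hang square across the bar at its middle, (585,252) between collars at 457 and 712, with one cup on each side. The gripper is clear and the headset is untouched.

```bash
python3 -c "
from bench import bot
print(bot.job_done())"
```

```text
the job is handed in; nothing more can be done
None
```

The ear defenders hang square across the middle of the bar with one cup on each side, the headset was not touched, and the job was handed in at about 16 s; no verdict came back.

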